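# Hold an old battery in tongs over a tray

### The job

The old battery may leak, so do not touch it with the gripper: take the tongs by their grip pads, close their jaws on the battery and lift it. Carry it over the middle of the small white tray and finish there still holding it in the tongs, about 12 cm above the desk, without putting anything down. Leave the eraser and the USB stick where they are.

Things in the scene. Friction and masses are not known exactly. Their poses are not given: they have to be found in the camera images.
- tongs: Metal tongs on edge on the desk, 185 long, 28 high, 70 g: two upright blades on a rear pivot, sprung open. Origin: underside, midway between the black grip pads; x along the open tongs' middle line to the jaws (at the start within 25 degrees of +x), y to the swinging blade, z up. The frame is fixed to the right-hand (-y) blade, so it turns a little in the hand as the tongs close.
- tongs_grip (a point): Centre between the grip pads (44 long, 24 high) of the open tongs, half-way up (14 mm over the desk); axes as tongs. Pad outsides: 53 mm apart open, 37 when the blades are parallel. Squeezed from both sides they close the jaws (3 N to start, 5 N at parallel); squeezed 5 to 6 mm, the tongs can be carried with the jaws still about 40 mm apart.
- tongs_hinge (a point): The tongs' pivot axis, half-way up, 90 mm behind tongs_grip; it moves with the right-hand blade. The line from here to the midpoint of jaw_fixed and jaw_swing is the tongs' middle line at any opening.
- jaw_fixed (a point): Centre of the rubber-lined inner face (36 mm long, 24 mm high) of the jaw on the right-hand blade, half-way up, about 82 mm ahead of the grip centre. The two jaw faces are 51 mm apart when open and 17 mm and parallel when the blades are parallel, 0 when shut.
- jaw_swing (a point): The same on the swinging blade; the midpoint of jaw_fixed and jaw_swing is the centre between the jaws at any opening.
- tongs_swing: The swinging (left-hand, +y) blade of the tongs; its origin is on the pivot axis at the underside.
- battery_center (a point): Centre of the battery, a cylinder 16 mm thick and 50 mm long lying on the desk (centre about 9 mm up), 23 g, with red and white casing; y runs along its length (in the starts within about 20 degrees of straight away from the robot, either way round), so its thickness is gripped by closing across that. It can roll.
- battery: The battery; its origin is on its underside, below battery_center.
- tray: Small white open tray, fixed, 120 x 100 mm, 22 mm high, wall 4 mm; origin at the centre of its underside, z up.
- eraser_center (a point): Centre of the loose eraser, 19 x 40 x 13 mm, lying in the same row as the battery. A bystander.
- usb_center (a point): Centre of the loose USB stick, 18 x 56 x 8 mm, lying in the same row as the battery. A bystander.

How it is judged (in metres and radians):
On the way:
1. the jaws of the gripped tongs press on the battery (contact force between tongs_swing and battery above 0.5 N and contact force between the fingers and tongs above 1 N), for 0.2 s.
At the end, for the whole second after the job is handed in: Gripper holds the tongs (over 1 N), raised over 50 mm, battery pinched in the jaws (over 0.5 N), its centre over 80 mm above the desk and within 45 mm of the tray's centre horizontally, still, not touched by the robot, tongs off the tray; eraser and USB stick within 20 mm of their starts (all of step 1 and height (world z) of battery_center above 0.08 m and horizontal distance between battery_center and tray below 0.045 m and height (world z) of tongs_grip above 0.05 m and contact force between each of the arm, the fingers and battery below 0.1 N and contact force between tray and tongs below 0.1 N and linear speed of battery below 0.05 m/s and distance of each of eraser_center, usb_center from where it was at the start of the episode below 0.02 m); the arm keeps its last pose, push and grip.
It fails at once if the gripper or arm touches the battery (contact force between any of the fingers, the arm and battery above 0.3 N).
It fails at once if the eraser or the USB stick is moved by more than 20 mm (distance of any of eraser_center, usb_center from where it was at the start of the episode above 0.02 m).
It also fails if it takes over 38 s, if anything falls off the work surface, if the arm or the gripper's body presses on something with over 40 N, if the wrist force passes 120 N, or if a joint passes its speed limit or range.

### The arm

A 6-joint arm with a two-finger parallel gripper is mounted at the origin on a cart in front of the work surface, level with it; the furniture and walls round the work are solid. World frame = base frame: x ahead of the robot, y to its left, z up, the work surface at z = 0. Lengths are in mm, angles in rad, forces in N, time in s.
With the tool pointing down it reaches from about 350 to 975 mm from the base axis. Payload 7.1 kg.
Tool frame: the origin (TCP) lies midway between the tips of the shut fingers; the grasp point (between the pads) lies 19 mm behind it (ctrl.grasp_offset is the distance from the TCP to the grasp point, in mm); z points along the fingers, y is the line along which they close (so a half turn about z gives the same grasp; the last joint's range is limited). The gripper opens to 88 mm and grips with 3 to 60 N. Pads are 20 mm wide; open, the fingers measure 115 mm over their backs; the gripper's body (75 mm by 178 mm) begins 61 mm behind the grasp point.
Start: joints at [-1.188, 0.423, 1.63, -0, 1.089, -0.019], TCP at [244.438, -575.2, 222.675] pointing down, gripper open.
Joint ranges: [-3, 3], [-0.9, 2.11], [0.09, 2.58], [-1.31, 4.45], [0.11, 2.69], [-2.54, 2.54]. Speed limits (rad/s): [2.39, 2.39, 3.01, 3.14, 3.14, 3.14].

### API

Orientations are given as a rotation vector (axis times angle).
In Python, from workcell import sensors, viewer, ctrl gives the robot as it stands. The module is installed in compiled form; this text tells all that it offers.
- The arm moves only by the shell command python3 -m handwheel 'ROWS'. ROWS is JSON, a list of rows, each a list of 7 numbers: the shift along the tool's x, y, z in mm, then the turn, a rotation vector about the tool's x, y, z in rad, then the closure, from 0 (fully open) to 1 (shut). In form: [[x, y, z, rx, ry, rz, jaw], ...]. A call has 1 to 10 rows; each row shifts and turns the commanded pose from where the row before left it, along the tool's axes as they then stand; what a row does not reach is not made up. A row lasts 1/8 s, in which the tool goes at most 62.5 mm and 10.7 degrees, less where a joint would pass 70% of its speed; a pose out of reach is approached as far as the arm can. A call is refused whole if a number of a shift passes 62.5 or a number of a turn 0.188, either way. A call with a gripper value outside its range is refused whole. The fingers move at their own pace and stop on an object; the grip force is fixed at half the most. Time passes only in rows, so rows that do not move let the fingers close. It gives the time, the measured TCP pose, the force, the opening and the grip force at its end, in the units of the state.
- sensors.get_obs(): the state, without advancing time (a new reading comes with each control period).
- viewer.get_image(name): name is "scene" or "side" or "wrist"; returns a dict with "frame" (480x640x3 uint8, blue, green, red), "fov_y" (degrees; the focal length in pixels is half the picture's height over the tangent of half this angle, whatever the lens; pixels are square), "cx", "cy" (the principal point, pixels), "R" (3x3) and "t" (3): a world point X has camera coordinates R X + t. Camera axes: x right, y down, z forward; pixel columns grow to the right and rows downward; lengths in mm; the calibration is good to about 2 mm. A picture is of the moment at which its call begins. There is no depth.
- ctrl.close_job(): hands the job in; it is judged then, once.
The state is a dict: "t": time; "qpos": joint angles; "qvel": joint speeds; "joint_torque": joint torques, N m; "ee_pos": TCP position; "orientation": TCP orientation; "ft_force": force on the tool from outside, world axes, zero at the start; "moment": the same for the moment, N m; "width": finger opening in mm; "grasp_force": force on a finger pad.
Only numpy, scipy, OpenCV 4.12 (cv2) and the standard library are available. Lean on these libraries where they do the work, as an engineer would, in place of code of your own. Each camera call takes 0.05 s, during which the arm holds its last target. There are 200 camera calls.

## Working session

There is one attempt and no reset: what is moved stays moved. The work goes in short steps, Python scripts to look and compute and a shell command to move; the robot and the scene stay as the last step left them, time stands still between calls to the robot, and variables do not carry over. Pictures are saved under pics/ and viewed, at most 10 in all, crops included, and the job is handed in when it is done.

```bash
mkdir -p pics; cat > h.py <<'E'
import numpy as np, cv2
from scipy.spatial.transform import Rotation as Rn
from workcell import sensors, viewer, ctrl
def get(n): 
    d=viewer.get_image(n); d['R']=np.array(d['R']);d['t']=np.array(d['t']).ravel(); return d
def foc(d): return d['frame'].shape[0]/2/np.tan(np.radians(d['fov_y'])/2)
def ray(d,u,v,z):
    c=-d['R'].T@d['t']; r=d['R'].T@np.array([(u-d['cx'])/foc(d),(v-d['cy'])/foc(d),1])
    return (c+r*(z-c[2])/r[2]).round(1)
def proj(d,X):
    c=d['R']@np.array(X,float)+d['t']; return (foc(d)*c[:2]/c[2]+[d['cx'],d['cy']]).round(1)
E
python3 - <<'E'
from h import *
for n in ('scene','side'):
    d=get(n); cv2.imwrite(f'pics/{n}0.png',d['frame']); print(n,(-d['R'].T@d['t']).round(),d['fov_y'],d['cx'],d['cy'],d['R'].round(2).tolist())
o=sensors.get_obs(); print({k:np.round(v,3).tolist() for k,v in o.items()}); print(Rn.from_rotvec(o['orientation']).as_matrix().round(3))
E
```

```text
scene [ 73. 755. 991.] 45.64835239035608 318.33464650037087 243.2669762964073 [[-0.89, -0.46, -0.01], [-0.34, 0.67, -0.66], [0.31, -0.58, -0.75]]
side [301. 900. 586.] 53.49679785676368 324.567288836167 244.05269232439053 [[-0.98, -0.18, 0.0], [-0.09, 0.48, -0.87], [0.15, -0.86, -0.49]]
{'t': 0.1, 'qpos': [-1.188, 0.424, 1.631, 0.0, 1.089, -0.019], 'qvel': [-0.001, -0.002, -0.002, 0.0, -0.0, -0.002], 'joint_torque': [0.0, -54.562, -27.432, 0.065, 0.019, -0.0], 'ee_pos': [244.255, -574.779, 221.99], 'orientation': [-3.077, -0.627, 0.0], 'ft_force': [-0.752, 0.686, 1.191], 'moment': [0.001, -0.032, 0.032], 'grasp_force': 0.0, 'width': 87.816}
[[ 0.92   0.391 -0.   ]
 [ 0.391 -0.92   0.001]
 [ 0.    -0.001 -1.   ]]
```

View pics/scene0.png

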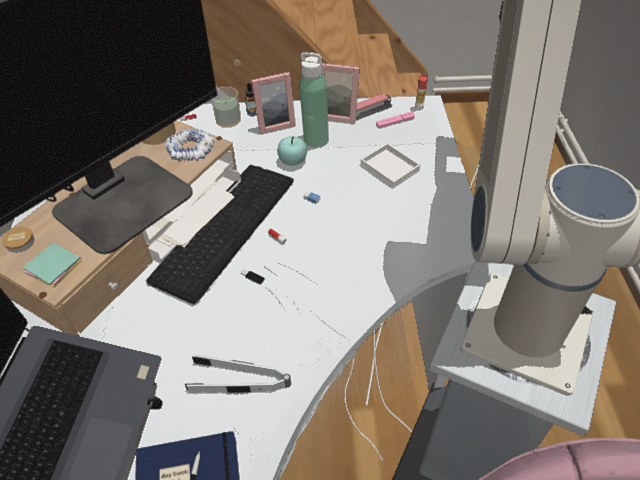

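View pics/side0.png

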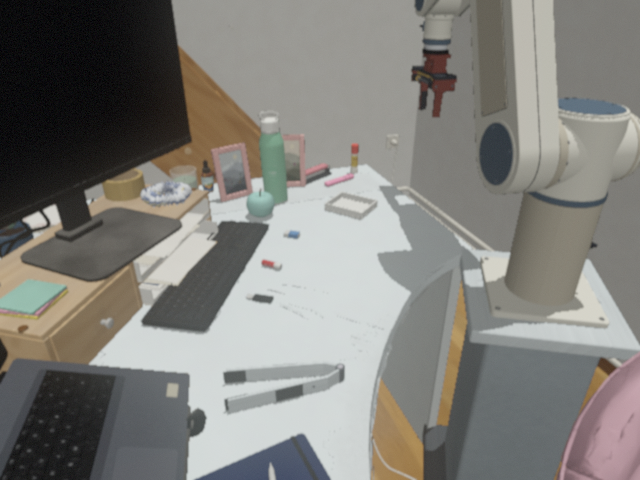

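The scene view shows the tongs' hinge near (288,380) and their jaws near (190,360) and (187,387). The battery is at (276,236), the USB stick at (252,276), the eraser at (312,197) and the tray at (390,165). Next I'll measure them by masks.

```bash
python3 - <<'E'
from h import *
for n,box in (('scene',(170,60+90,440,420)),('side',(200,160,400,430))):
    d=get(n); f=d['frame'].astype(int); b,g,r=f[...,0],f[...,1],f[...,2]; hsv=cv2.cvtColor(d['frame'],cv2.COLOR_BGR2HSV).astype(int)
    x0,y0,x1,y1=box
    R=np.zeros(b.shape,bool); R[y0:y1,x0:x1]=True
    boxes={'scene':dict(bat=(262,224,292,248),usb=(238,264,268,288),er=(300,186,326,208),tray=(355,140,425,190),tongs=(180,345,298,398)),
           'side':dict(bat=(257,255,287,273),usb=(242,290,278,305),er=(280,226,304,241),tray=(320,188,382,220),tongs=(215,355,350,415))}[n]
    for k,(a,c,e,h) in boxes.items():
        s=hsv[c:h,a:e]; 
        m={'bat':(s[...,1]>110)&((s[...,0]<12)|(s[...,0]>168)),'usb':s[...,2]<90,'er':(s[...,1]>90)&(s[...,0]>90)&(s[...,0]<125),'tray':s[...,1]>400,'tongs':s[...,2]<75}[k]
        if k=='tray': continue
        nl,lab,st,ce=cv2.connectedComponentsWithStats(m.astype(np.uint8))
        for i in range(1,nl):
            if st[i,4]<12: continue
            ys,xs=np.nonzero(lab==i); rc=cv2.minAreaRect(np.c_[xs+a,ys+c].astype(np.float32)); 
            z={'bat':9,'usb':5,'er':8,'tongs':16}[k]
            P=np.array([ray(d,*p,z)[:2] for p in cv2.boxPoints(rc)])
            print(n,k,st[i,4],(ce[i]+[a,c]).round(1),ray(d,*(ce[i]+[a,c]),z),P.tolist())
    x0,y0,x1,y1={'scene':(180,190,300,400),'side':(210,220,355,415)}[n]
    c1=d['frame'][y0:y1,x0:x1]; s=590/(y1-y0)
    cv2.imwrite(f'pics/c_{n}.png',cv2.resize(c1,None,fx=s,fy=s,interpolation=cv2.INTER_CUBIC))
    print(n,s)
for nm,p in (('L',(361,163)),('T',(386,146)),('R',(420,164)),('B',(395,185))): print(nm,ray(dict(get('scene')),*p,22))
E
```

```text
scene bat 52 [273.3 233.3] [591.9   8.7   9. ] [[605.8, 12.2], [606.7, -1.4], [578.9, 5.4], [578.1, 18.9]]
scene usb 130 [254.3 277.1] [565.1 137.4   5. ] [[586.0, 145.0], [589.3, 126.5], [545.9, 129.7], [543.0, 148.0]]
scene er 51 [312.7 196.4] [ 568.1 -143.5    8. ] [[576.4, -131.4], [581.3, -153.9], [557.3, -152.6], [552.7, -130.3]]
scene tongs 108 [201.5 360.9] [542.5 366.3  16. ] [[556.7, 377.5], [562.9, 365.7], [528.5, 354.9], [522.5, 366.8]]
scene tongs 29 [287.  383.2] [371.8 332.2  16. ] [[378.3, 328.1], [371.6, 324.7], [365.6, 335.5], [372.2, 338.9]]
scene tongs 149 [238.2 389. ] [447. 384.  16.] [[470.7, 389.2], [430.6, 368.7], [424.2, 379.1], [464.0, 399.4]]
scene 2.8095238095238093
side bat 17 [266.8 262.3] [593.4   4.2   9. ] [[602.9, 5.4], [604.0, -1.7], [582.8, 3.6], [581.8, 10.7]]
side 3.0256410256410255
L [ 507.3 -297.    22. ]
T [ 476.6 -389.7   22. ]
R [ 369.8 -361.5   22. ]
B [ 397.  -258.9   22. ]
```

View pics/c_scene.png

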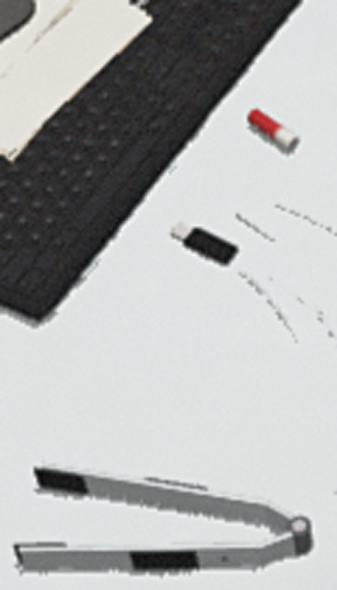

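View pics/c_side.png

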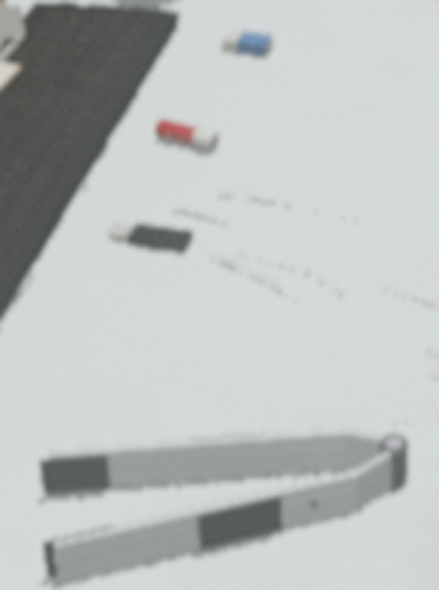

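The crops show the rubber jaw of the -y blade at scene px (201.5,361), the outer pad of the swing blade at (238,389) and the pivot top at (287,376). The side view has these at (235,377), (289,393) and (340,366). The battery runs red to white from (268,231) to (286,241) in scene, and from (262,261.6) to (281.7,266.3) in side.

```bash
python3 - <<'E'
from h import *
def loc(h,p,a): 
    v=p-h; return np.degrees(np.arctan2(v[1],v[0]))-a, np.hypot(*v)
for n,J,P,H,b1,b2,u in (('scene',(201.5,360.9),(238.2,389),(287.1,375.8),(268.3,231),(286,241),(252.5,276)),('side',(234.8,377),(289.3,393.2),(340.2,366.4),(261.9,261.6),(281.7,266.3),(260,298))):
    d=get(n); h=ray(d,*H,28)[:2]; j=ray(d,*J,14)[:2]; p=ray(d,*P,14)[:2]
    print(n,'hinge',h,'jaw',j,loc(h,j,-8.43),'exp174','pad',p,loc(h,p,16.4),'exp94')
    A=ray(d,*b1,9)[:2];B=ray(d,*b2,9)[:2]; print('bat',(A+B)/2,np.hypot(*(A-B)),np.degrees(np.arctan2(*(A-B)[::-1])),'usb',ray(d,*u,4))
E
```

```text
scene hinge [375.4 324. ] jaw [543.6 365.5] (np.float64(22.28977655436379), np.float64(173.24401865576777)) exp174 pad [447.8 383.2] (np.float64(22.87216467839456), np.float64(93.5221898802632)) exp94
bat [579.85  12.  ] 53.39709729938515 -9.268279361644156 usb [570.9 135.9   4. ]
side hinge [375.5 324.8] jaw [543.1 364.7] (np.float64(21.820957171903352), np.float64(172.28398068305714)) exp174 pad [447.4 382.6] (np.float64(22.395602974125964), np.float64(92.25210024709463)) exp94
bat [580.4   9.1] 51.327965087269924 -13.061551083328114 usb [570.7 134.3   4. ]
```

Both views agree, and the distances match the given sizes. Tongs: grip at (459,359), angle 22.4°. Battery: (580,10), axis −11°. Tray: (437,−327). I'm moving above the tongs.

```bash
python3 -m handwheel '[[33,-46,1,0,0,0,0],[33,-46,1,0,0,0,0],[33,-46,1,0,0,0,0],[33,-46,1,0,0,0,0],[33,-46,1,0,0,0,0],[33,-46,1,0,0,0,0],[33,-46,1,0,0,0,0],[33,-46,1,0,0,0,0],[33,-46,1,0,0,0,0],[33,-46,1,0,0,0,0]]'; python3 -m handwheel '[[33,-46,5,0,0,0,0],[33,-46,5,0,0,0,0],[33,-46,5,0,0,0,0],[33,-46,5,0,0,0,0],[33,-46,5,0,0,0,0],[33,-46,5,0,0,0,0],[33,-46,5,0,0,0,0]]'
cat >> h.py <<'E'
def goto(X,ang,pr=True):
    "tool-frame shift (mm) and turns to bring TCP to X, tool x at ang deg, pointing down"
    o=sensors.get_obs(); M=Rn.from_rotvec(o['orientation']); c,s=np.cos(np.radians(ang)),np.sin(np.radians(ang))
    T=Rn.from_matrix([[c,s,0],[s,-c,0],[0,0,-1]]); p=np.array(o['ee_pos'])
    print('t',o['t'],'pos',p.round(1),'w',round(o['width'],1),'F',round(o['grasp_force'],1),'shift',M.inv().apply(np.array(X)-p).round(1),'turn',(M.inv()*T).as_rotvec().round(3),'xang',np.degrees(np.arctan2(*M.as_matrix()[1::-1,0])).round(1))
E
python3 -c "
from h import *
goto((458.7,358.7,4),22.4)"
```

```text
t: 1.75
ee_pos: [368.7, -21.1, 213.1]
orientation: [3.078, 0.626, 0.002]
ft_force: [1.2, 0.1, 1.0]
width: 87.6
grasp_force: 0.0
t: 2.62
ee_pos: [455.1, 366.0, 177.6]
orientation: [-3.078, -0.628, -0.001]
ft_force: [0.8, -1.5, -0.7]
width: 88.0
grasp_force: 0.0
t 2.625 pos [455.1 366.  177.6] w 88.0 F 0.0 shift [  0.3   8.1 173.6] turn [-0.    -0.     0.011] xang 23.0
```

```bash
python3 -m handwheel '[[0,4,35,0,0,0.01,0],[0,4,35,0,0,0,0],[0,0,0,0,0,0,0]]'; python3 - <<'E'
from h import *
goto((458.7,358.7,4),22.4)
d=get('wrist'); f=d['frame'].copy()
u=np.array([np.cos(np.radians(22.4)),np.sin(np.radians(22.4))]); v=np.array([-u[1],u[0]]); g=np.array([458.7,358.7])
for a,b,z in ((0,26.5,26),(0,-26.5,26),(-90,0,28),(82,25.5,26),(82,-25.5,26)):
    q=proj(d,[*(g+a*u+b*v),z]); print(q); cv2.circle(f,tuple(int(i) for i in q),4,(0,0,255),1)
cv2.imwrite('pics/w1.png',f)
E
```

```text
t: 3.0
ee_pos: [456.4, 355.3, 105.4]
orientation: [3.079, 0.611, -0.008]
ft_force: [-0.2, 0.1, 0.2]
width: 88.0
grasp_force: 0.0
t 3.0 pos [456.4 355.3 105.4] w 88.0 F 0.0 shift [  4.   -2.4 101.4] turn [0.001 0.005 0.001] xang 22.4
[270.5 237.9]
[343.4 238. ]
[307.1 349.2]
[268.5 119. ]
[344.9 119.1]
```

View pics/w1.png

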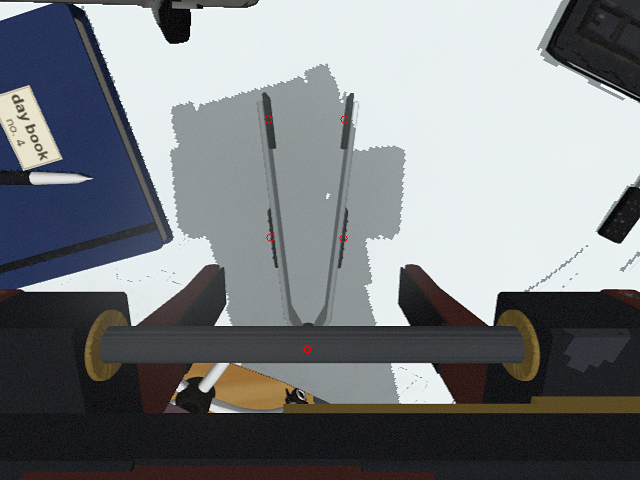

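The wrist view confirms the tongs. The pads at (270,238) and (346,238) and the jaws at (269,120) and (347,120) all lie on my predictions. Descending.

```bash
python3 -m handwheel '[[2,-1,35,0,0.005,0,0],[2,-1,35,0,0,0,0],[0,0,20,0,0,0,0.2],[0,0,10,0,0,0,0.3],[0,0,0,0,0,0,0.38],[0,0,0,0,0,0,0.46],[0,0,0,0,0,0,0.46],[0,0,0,0,0,0,0.46]]'; python3 -c "
from h import *
goto((458.7,358.7,5),22.4)"
```

```text
t: 4.05
ee_pos: [461.7, 360.3, 8.5]
orientation: [-3.08, -0.611, -0.01]
ft_force: [0.2, -0.6, 3.1]
width: 47.7
grasp_force: 4.3
t 4.05 pos [461.7 360.3   8.5] w 47.7 F 4.3 shift [-3.4  0.3  3.4] turn [-0.    -0.006  0.001] xang 22.4
```

```bash
python3 -m handwheel '[[0,0,3,0,0,0,0.46],[0,0,-8,0,0,0,0.46],[0,0,-20,0,0,0,0.46],[0,0,-25,0,0,0,0.46],[0,0,-20,0,0,0.083,0.46],[0,0,0,0,0,0.1,0.46],[0,0,0,0,0,0.1,0.46],[0,0,0,0,0,0.1,0.46],[0,0,0,0,0,0.1,0.46],[0,0,0,0,0,0.1,0.46]]'; python3 -m handwheel '[[6,18,0,0,0,0,0.46],[12,38,0,0,0,0,0.46],[12,38,0,0,0,0,0.46],[12,38,0,0,0,0,0.46],[12,38,0,0,0,0,0.46],[12,38,0,0,0,0,0.46],[12,38,0,0,0,0,0.46],[12,38,0,0,0,0,0.46],[8,30,0,0,0,0,0.46],[0,0,0,0,0,0,0.46]]';  python3 - <<'E'
from h import *
goto((502.8,25.5,7),-11)
d=get('wrist'); f=d['frame'].copy()
q=proj(d,[580,10.5,9]); print(q); cv2.circle(f,tuple(int(i) for i in q),4,(255,0,0),1)
cv2.imwrite('pics/w2.png',f)
E
```

```text
t: 5.3
ee_pos: [461.2, 360.1, 79.1]
orientation: [-3.124, 0.305, -0.008]
ft_force: [-0.2, 0.4, -0.5]
width: 47.6
grasp_force: 3.4
t: 6.55
ee_pos: [497.2, 30.6, 77.8]
orientation: [-3.125, 0.302, -0.007]
ft_force: [-0.0, 0.8, -1.3]
width: 47.6
grasp_force: 3.4
t 6.55 pos [497.2  30.6  77.8] w 47.6 F 3.4 shift [ 6.2  4.1 70.8] turn [-0.003 -0.004 -0.001] xang -11.1
[316.2 120.6]
```

View pics/w2.png

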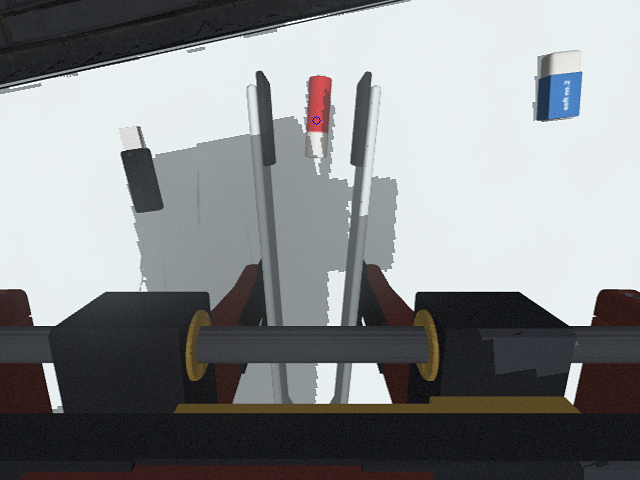

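The tongs are held well with the jaws open, at about (265,118) and (361,118). The battery runs from (320,76) to (315,158). I'm refining the offset and angle.

```bash
python3 - <<'E'
from h import *
d=get('wrist'); s=cv2.cvtColor(d['frame'],cv2.COLOR_BGR2HSV)
A=ray(d,320,76,12)[:2]; B=ray(d,315.5,158,12)[:2]; ang=np.degrees(np.arctan2(*(A-B)[::-1])); b=(A+B)/2
print('bat',b,np.hypot(*(A-B)),ang)
o=sensors.get_obs(); z0=o['ee_pos'][2]-6  # tongs underside approx
L=ray(d,265,118,z0+26)[:2];R=ray(d,361,118,z0+26)[:2]; print('jaws',L,R,np.hypot(*(L-R)),(L+R)/2)
M=Rn.from_rotvec(o['orientation']); m=M.inv().apply([*((L+R)/2-np.array(o['ee_pos'])[:2]),0]); print('jaw mid in tool',m.round(1))
t=np.radians(ang); x=b-78.6*np.array([np.cos(t),np.sin(t)])-m[1]*np.array([np.sin(t),-np.cos(t)])
goto((*x,8),ang)
E
```

```text
bat [581.05  10.55] 49.16197717748945 -14.007977175442637
jaws [577.6  33.6] [570.4  -3.6] 37.89036816923268 [574.  15.]
jaw mid in tool [78.7  2.6  0.3]
t 6.65 pos [497.2  32.5  77.7] w 47.7 F 3.4 shift [ 7.8 -0.9 69.7] turn [-0.003 -0.004  0.053] xang -11.0
```

```bash
python3 -m handwheel '[[8,-1,0,0,0,0.053,0.46],[0,0,15,0,0,0,0.46],[0,0,20,0,0,0,0.46],[0,0,18,0,0,0,0.46],[0,0,10,0,0,0,0.46],[0,0,6,0,0,0,0.46],[0,0,0,0,0,0,0.46],[0,0,0,0,0,0,0.46]]';  python3 - <<'E'
from h import *
goto((504,30,8),-14)
d=get('wrist'); a=d['frame'][40:290,180:460]; cv2.imwrite('pics/w3.png',cv2.resize(a,None,fx=2,fy=2))
d=get('side'); a=d['frame'][220:320,220:400]; cv2.imwrite('pics/s3.png',cv2.resize(a,None,fx=4,fy=4))
E
```

```text
t: 7.65
ee_pos: [506.2, 32.6, 8.7]
orientation: [-3.116, 0.382, -0.008]
ft_force: [-0.4, -0.4, -0.3]
width: 47.4
grasp_force: 3.4
t 7.65 pos [506.2  32.6   8.7] w 47.4 F 3.4 shift [-1.5  3.1  0.7] turn [-0.003 -0.005  0.   ] xang -14.0
```

View pics/w3.png

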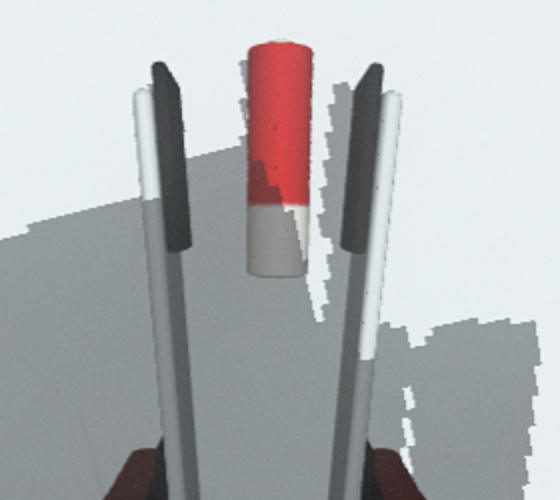

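View pics/s3.png

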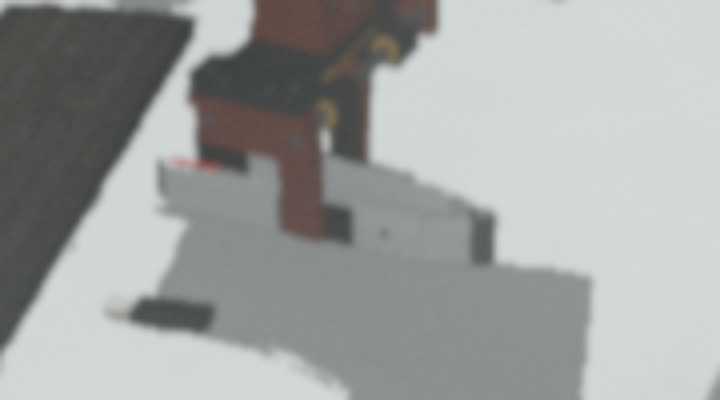

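The jaws straddle the battery at desk level (battery at crop x≈280, jaw middle ≈267), so I shift +3 mm along tool y and then close gently.

```bash
python3 -m handwheel '[[0,3,0,0,0,0,0.46],[0,0,0,0,0,0,0.49],[0,0,0,0,0,0,0.52],[0,0,0,0,0,0,0.55],[0,0,0,0,0,0,0.58],[0,0,0,0,0,0,0.61],[0,0,0,0,0,0,0.65],[0,0,0,0,0,0,0.8],[0,0,0,0,0,0,1],[0,0,0,0,0,0,1]]'; python3 -m handwheel '[[0,0,0,0,0,0,1],[0,0,0,0,0,0,1],[0,0,-6,0,0,0,1],[0,0,-15,0,0,0,1],[0,0,-25,0,0,0,1],[0,0,-25,0,0,0,1],[0,0,-25,0,0,0,1],[0,0,-20,0,0,0,1],[0,0,0,0,0,0,1]]';  python3 - <<'E'
from h import *
goto((504,30,125),-14)
d=get('wrist'); a=d['frame'][40:290,180:460]; a=cv2.resize(a,None,fx=1.6,fy=1.6)
d=get('side'); b=d['frame'][160:320,220:380]; b=cv2.resize(b,(330,400)); cv2.imwrite('pics/w4.png',np.hstack([a,b]))
E
```

```text
t: 9.0
ee_pos: [505.1, 29.7, 8.3]
orientation: [-3.116, 0.382, -0.007]
ft_force: [0.5, 1.0, -0.7]
width: 35.6
grasp_force: 30.0
t: 10.12
ee_pos: [505.8, 29.5, 126.4]
orientation: [-3.115, 0.382, -0.013]
ft_force: [-0.3, 0.1, -0.4]
width: 35.4
grasp_force: 30.0
t 10.125 pos [505.8  29.5 126.4] w 35.4 F 30.0 shift [-1.9 -0.   1.4] turn [-0.004 -0.008  0.   ] xang -14.0
```

View pics/w4.png

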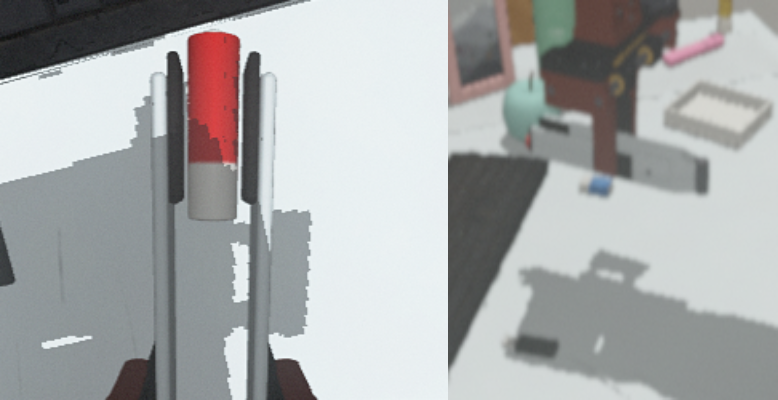

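The battery is pinched between the jaws, red end up at crop (213,35) and white end at (213,218). It's lifted level, and the tray lies clear. Carrying it over the tray.

```bash
python3 -m handwheel '[[-2,10,0,0,0,0,1],[-5,25,0,0,0,0,1],[-6,38,0,0,0,0,1],[-6,38,0,0,0,0,1],[-6,38,0,0,0,0,1],[-6,38,0,0,0,0,1],[-6,38,0,0,0,0,1],[-6,38,0,0,0,0,1],[-6,38,0,0,0,0,1],[-5,31,0,0,0,0,1]]'; python3 -m handwheel '[[-4,20,0,0,0,0,1],[-2,10,0,0,0,0,1],[0,0,0,0,0,0,1],[0,0,0,0,0,0,1],[0,0,0,0,0,0,1],[0,0,0,0,0,0,1]]';  python3 - <<'E'
from h import *
goto((361.8,-308,120),-14)
d=get('scene'); a=d['frame'][90:290,280:480]; a=cv2.resize(a,None,fx=2,fy=2)
d=get('side'); b=d['frame'][130:290,270:430]; b=cv2.resize(b,(400,400)); cv2.imwrite('pics/w5.png',np.hstack([a,b]))
E
```

```text
t: 11.48
ee_pos: [370.3, -280.8, 122.2]
orientation: [-3.115, 0.384, -0.004]
ft_force: [-0.0, 0.3, -2.7]
width: 35.2
grasp_force: 30.0
t: 12.22
ee_pos: [359.1, -306.9, 123.0]
orientation: [-3.116, 0.381, -0.007]
ft_force: [0.8, -0.2, -1.0]
width: 35.3
grasp_force: 30.0
t 12.225 pos [ 359.1 -306.9  123. ] w 35.3 F 30.0 shift [2.9 0.5 3. ] turn [-0.003 -0.004  0.001] xang -13.9
```

View pics/w5.png

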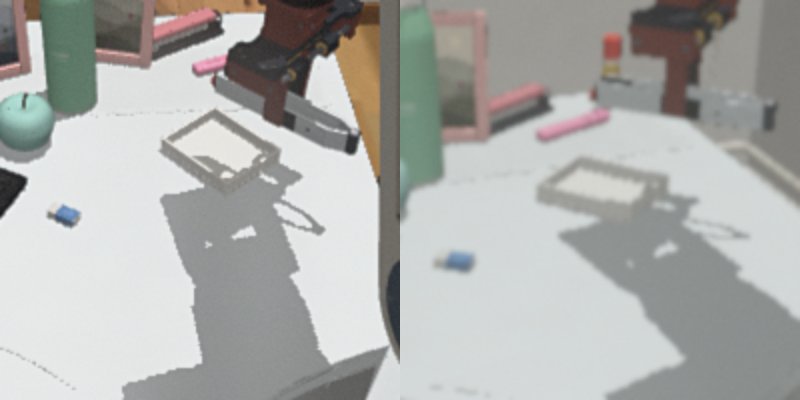

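The tongs hang over the tray, still closed. The battery is hidden behind the near blade, whose tip is at scene px (389,130). A last numeric check on the tray centre and the battery in the wrist view.

```bash
python3 - <<'E'
from h import *
d=get('scene')
c=(ray(d,361,163,22)+ray(d,420,165,22))/2; print('tray',c, ray(d,361,163,22),ray(d,420,165,22),ray(d,388,146,22),ray(d,392.5,185,0))
print('tip px',proj(d,[359.1+97*.97,-306.9-97*.242+10,128]))
w=get('wrist'); s=cv2.cvtColor(w['frame'],cv2.COLOR_BGR2HSV).astype(int)[30:200,260:370]
m=(s[...,1]>150)&((s[...,0]<8)|(s[...,0]>172)); ys,xs=np.nonzero(m); print(m.sum(),xs.mean()+260,ys.min()+30,ys.max()+30)
print('red ends',ray(w,xs.mean()+260,ys.min()+30,135),ray(w,xs.mean()+260,ys.max()+30,135), 'z about 127 centre')
E
```

```text
tray [ 437.85 -327.4    22.  ] [ 507.3 -297.    22. ] [ 368.4 -357.8   22. ] [ 471.8 -392.1   22. ] [ 410.  -279.1   -0. ]
tip px [387.1 130.6]
1815 313.71625344352617 60 140
red ends [ 456.9 -333.5  135. ] [ 427.  -326.1  135. ] z about 127 centre
```

The battery centre is about (433,−328), which is 5 mm from the tray centre at (438,−327), and it sits at z ≈ 125 mm. Handing in.

```bash
python3 -c "
from workcell import ctrl
print(ctrl.close_job())"
```

```text
the job is handed in; nothing more can be done
None
```

I handed the job in with the battery pinched in the tongs about 12 cm above the desk and 5 mm from the tray's centre. The gripper stayed clear of the battery, the eraser and USB stick were never approached, and the clock was at about 12 s; the hand-in gave no verdict.

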